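# Measuring cylinder onto the drying rack

### The job

Put the washed measuring cylinder that lies on the bench up to drain: turn it mouth down and slide it over the long slim peg of the white drying rack, fully home so that its rim rests against the collar at the foot of the peg, and let go. Leave the glass beaker that stands nearby where it is.

Things in the scene. Friction and masses are not known exactly. Their poses are not given: they have to be found in the camera images.
- cyl_mid (a point): Middle of the axis of the measuring cylinder: a clear open tube 195 mm long, 27 mm outside, bore 19 mm wide and 180 mm deep, with a blue hexagonal foot (55 mm across flats, 7 mm thick) at its closed end; 80 g. It lies on its foot and rim, sloping 4 degrees down to the mouth, mouth roughly towards the robot. +z: from foot to mouth; mouth 97.5 mm along +z, foot's underside as far along -z.
- cyl_mouth (a point): Centre of the measuring cylinder's open mouth, in the plane of its rim; its axes are those of cyl_mid (+z points out of the mouth). If the hand grips the tube leaning about 20 degrees over towards the foot, only about 25 degrees of lean the other way (fingers pointing down and away from the robot) are left when the tube lies along the peg.
- peg_root (a point): Foot of the slim grey peg (8 mm thick, 100 mm long, last 12 mm tapered): on its axis, on the face of its 34 mm collar, where the rim comes to rest. +z: along the peg to its tip, 45 degrees upward, away from the robot; y: level. Fixed, one of three parallel pegs 80 mm apart in a row on a white rack, at any of the three places; the other two are stout (28 mm thick, 45 mm long) and do not fit.
- beaker_mid (a point): Centre, half-way up, of the glass beaker that stands upright on the bench by the measuring cylinder's foot, on its left (about 53 mm wide, 59 mm over the spout, 71 mm high; loose, to be left alone). +z is up.

How it is judged:
By the outcome, as a careful person would: the job done as asked, in the order asked, and still so for the second after the job is handed in, with the robot touching nothing.
It also fails if it takes over 35 s, if anything falls off the work surface, if the arm or the gripper's body presses on something with over 40 N, if the wrist force passes 120 N, or if a joint passes its speed limit or range.

### The arm

A 6-joint arm with a two-finger parallel gripper is mounted at the origin on a cart in front of the work surface, level with it; the furniture and walls round the work are solid. World frame = base frame: x ahead of the robot, y to its left, z up, the work surface at z = 0. Lengths are in m, angles in rad, forces in N, time in s.
With the tool pointing down it reaches from about 0.35 to 0.975 m from the base axis. Payload 4.9 kg.
Tool frame: the origin (TCP) lies at the very end of the fingers, on their centre line; the grasp point (between the pads) lies 19 mm behind it (ctrl.grip_point_offset is the distance from the TCP to the grasp point, in m); z points along the fingers, y is the line along which they close (so a half turn about z gives the same grasp; the last joint's range is limited). The gripper opens to 85 mm and grips with 20 to 120 N. Pads are 22 mm wide; open, the fingers measure 114 mm over their backs; the gripper's body (76 mm by 85 mm) begins 54 mm behind the grasp point. The pads swing forward as they close: fully open they stand 13 mm farther back than shut.
Start: joints at [0.994, 0.053, 1.613, -0, 1.476, -0.119], TCP at [0.276, 0.561, 0.231] pointing down, gripper open.
Joint ranges: [-3.01, 3.01], [-1.01, 2.22], [0.06, 2.58], [-1.02, 4.17], [0.09, 2.62], [-3.14, 3.14]. Speed limits (rad/s): [2.57, 2.57, 3.14, 3.14, 3.14, 3.14].

### API

Orientations are given as a rotation vector (axis times angle).
In Python, from station import ctrl gives the robot as it stands.
- The arm moves only by the tool send_rows, never from a script. Its argument "rows" is a list of rows, each a list of 3 entries, a list of its own where there are three numbers: the finger opening in cm, from 0 to 8.54, then the shift along the tool's x, y, z in cm, then the turn about the tool's z in degrees. A call has 1 to 10 rows; each row shifts and turns the commanded pose from where the row before left it, along the tool's axes as they then stand; what a row does not reach is not made up. A row lasts 1/8 s, in which the tool goes at most 62.5 mm and 10.7 degrees, less where a joint would pass 70% of its speed; a pose out of reach is approached as far as the arm can. A call with a gripper value outside its range is refused whole. The fingers move at their own pace and stop on an object; "newtons" is the grip in N (left out, the last holds). Time passes only in rows, so rows that do not move let the fingers close. It gives the time, the measured TCP pose, the force, the opening and the grip force at its end, in the units of the state.
- ctrl.get_obs(): the state, without advancing time (a new reading comes with each control period).
- ctrl.get_image(name): name is "side" or "top" or "wrist"; returns a dict with "frame" (384x512x3 uint8, red, green, blue), "range_z" (384x512 float32, m along the optical axis (not along the pixel's ray), 0 where there is no reading), "fx", "fy", "cx", "cy" (pixels), "k1" (the pictures are not rectified: a ray, as slopes to the right and down, at radius r is drawn at 1 + k1 r^2 times it, then the intrinsics apply), "cam_to_world" (4x4, takes a point from camera to world coordinates). Camera axes: x right, y down, z forward; pixel columns grow to the right and rows downward; lengths in m; the calibration is good to about 2 mm. A picture is of the moment at which its call begins.
- ctrl.finish_job(): hands the job in; it is judged then, once.
The state is a dict: "t": time; "q": joint angles; "dq": joint speeds; "effort": joint torques, N m; "tool_pos": TCP position; "tool_rot": TCP orientation; "contact_force": force on the tool from outside, world axes, zero at the start; "wrist_torque": the same for the moment, N m; "opening": finger opening in m; "grip_force": force on a finger pad.
Only numpy, scipy, OpenCV 4.12 (cv2) and the standard library are available. Lean on these libraries where they do the work, as an engineer would, in place of code of your own. Each camera call takes 0.05 s, during which the arm holds its last target. There are 200 camera calls.

## Working session

There is one attempt and no reset: what is moved stays moved. The work goes in short steps, Python scripts to look and compute and a tool call to move; the robot and the scene stay as the last step left them, time stands still between calls to the robot, and variables do not carry over. Pictures are saved under pics/ and viewed, at most 12 in all, crops included, and the job is handed in when it is done.

Besides the shell and the picture viewer there is one more tool, called as name(argument=value, ...), one argument or row to a line, values as JSON. send_rows: Moves the arm, as the interface text tells. Its arguments: {"type":"object","properties":{"rows":{"type":"array","items":{"type":"array"}},"newtons":{"type":"number"}},"required":["rows"]}

```bash
ls; mkdir -p pics; python3 - <<'E'
from station import ctrl
import cv2,numpy as np
o=ctrl.get_obs();print(o['t'],o['tool_pos'],o['tool_rot'],o['opening'],ctrl.grip_point_offset)
for n in ("side","top"):
    d=ctrl.get_image(n);cv2.imwrite(f'pics/{n}0.png',cv2.resize(d['frame'][:,:,::-1],None,fx=1.5625,fy=1.5625));np.savez(f'{n}0.npz',**d)
    print(n,d['fx'],d['cx'],d['cy'],d['k1'],d['cam_to_world'].round(3).tolist())
E
```

```text
pics
0.0 [0.27590309 0.56011197 0.23005916] [-7.12649468e-01 -3.05900585e+00  3.04028219e-03] 0.08508076652436475 0.0187
side 467.45387636534696 260.0836868746164 188.83738928670746 0.012088367864335833 [[0.581, -0.472, 0.663, -0.094], [-0.814, -0.337, 0.473, -0.305], [0.0, -0.815, -0.58, 0.671], [0.0, 0.0, 0.0, 1.0]]
top 433.5703027510809 257.9467969695162 190.21141253128306 -0.14268006254763013 [[0.015, -0.989, 0.147, 0.447], [-1.0, -0.017, -0.007, 0.16], [0.009, -0.147, -0.989, 0.959], [0.0, 0.0, 0.0, 1.0]]
```

View pics/side0.png

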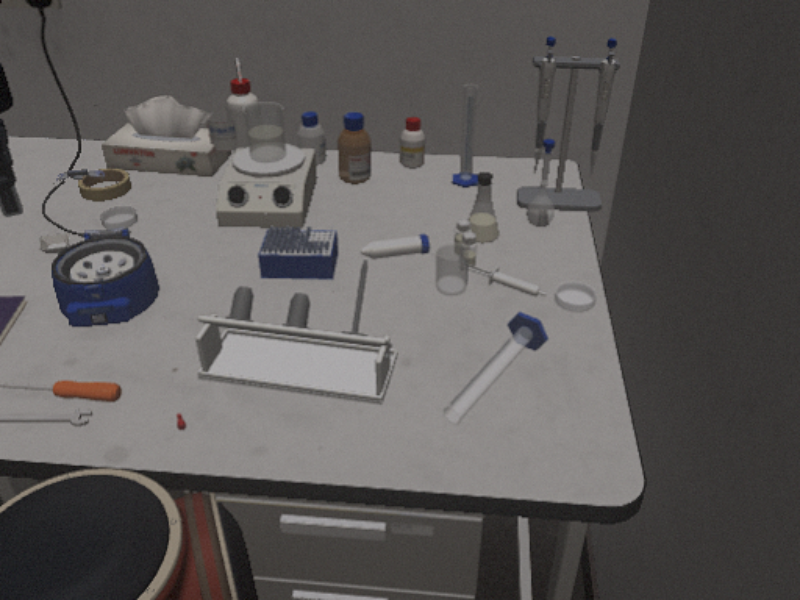

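View pics/top0.png

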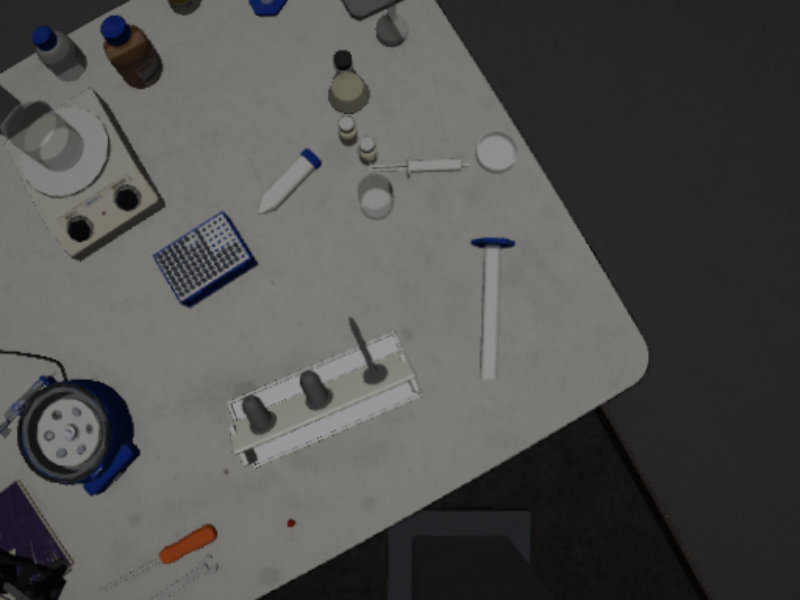

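The top view shows the cylinder with its foot at (493,242) and mouth at (488,378), and the slim peg with its root at (375,374) and tip at (351,320). In the side view the mouth is at (455,415) and the peg tip at (364,263). I'll enlarge these to read them more closely.

```bash
python3 - <<'E'
import cv2,numpy as np
def crop(n,x,y,w,h,s):
    f=np.load(n+'0.npz')['frame'][y:y+h,x:x+w,::-1]
    return cv2.resize(np.clip(f*1.6,0,255).astype(np.uint8),None,fx=s,fy=s,interpolation=cv2.INTER_CUBIC)
# top: x 215..345, y 145..265 ; side: x 215..360,y 160..275
a=crop('top',215,145,130,120,5);b=crop('side',215,160,145,115,5)
cv2.imwrite('pics/ct.png',a);cv2.imwrite('pics/cs.png',b)
E
```

```text
(no output)
```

View pics/ct.png

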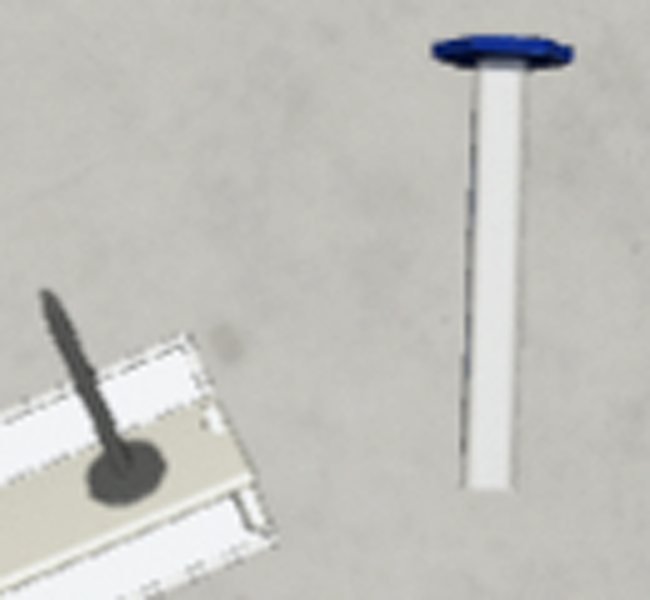

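View pics/cs.png

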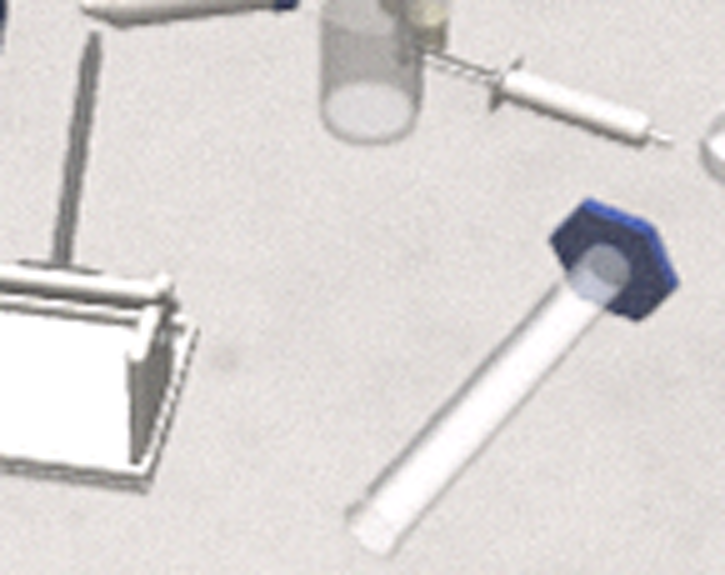

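```bash
cat > h.py <<'E'
import numpy as np
from scipy.optimize import least_squares
from scipy.spatial.transform import Rotation as R
def ray(d,u,v):
    p=np.array([(u-float(d['cx']))/float(d['fx']),(v-float(d['cy']))/float(d['fy'])]);s=p.copy()
    for _ in range(20): s=p/(1+float(d['k1'])*(s@s))
    M=d['cam_to_world'];return M[:3,3],M[:3,:3]@np.r_[s,1]
def proj(d,X):
    M=d['cam_to_world'];c=M[:3,:3].T@(np.asarray(X)-M[:3,3]);s=c[:2]/c[2];s=s*(1+float(d['k1'])*(s@s))
    return np.array([s[0]*float(d['fx'])+float(d['cx']),s[1]*float(d['fy'])+float(d['cy'])])
def tri(obs):
    r=least_squares(lambda X:np.concatenate([proj(d,X)-p for d,p in obs]),[.5,.05,.05]);return r.x,r.fun
E
python3 - <<'E'
from h import *
T=dict(np.load('top0.npz'));S=dict(np.load('side0.npz'))
t=lambda u,v:np.array([215+(u+.5)/5-.5,145+(v+.5)/5-.5])
s=lambda u,v:np.array([215+(u+.5)/5-.5,160+(v+.5)/5-.5])
P={}
for n,a,b in (('tip',t(45,290),s(94,33)),('mouth',t(490,488),s(373,530)),('foot',t(503,50),s(617,258))):
    P[n],f=tri([(T,a),(S,b)]);print(n,P[n].round(4),f.round(2))
# peg root: 45deg; unknown azimuth & fit
def peg(p):
    z=np.array([np.cos(p[3])*.7071,np.sin(p[3])*.7071,.7071]);r=p[:3];return r,z
def res(p):
    r,z=peg(p);e=[proj(T,r)-t(126,470),proj(T,r+.1*z)-t(45,290),proj(S,r+.1*z)-s(94,33)]
    # line through side (62,262)
    a,b=proj(S,r),proj(S,r+.1*z);q=s(62,262);n=np.array([-(b-a)[1],(b-a)[0]])/np.linalg.norm(b-a)
    e.append([n@(q-a)]);return np.concatenate(e)
f=least_squares(res,[.4,.1,.06,.2]);print('peg',f.x.round(4),f.fun.round(2),peg(f.x)[1])
v=P['mouth']-P['foot'];print(np.linalg.norm(v),v/np.linalg.norm(v),np.degrees(np.arctan2(v[1],v[0])))
for zc in (.0135,.024): # mouth axis height, mid
    o,d=ray(T,*(t(490,488)));print((o+d*(zc-o[2])/d[2]).round(4))
o,d=ray(T,*t(501,78));print((o+d*(.026-o[2])/d[2]).round(4))
print(R.from_rotvec([-7.12649468e-01,-3.05900585,3.04e-3]).as_matrix().round(3))
d=S['range_z'];
for (u,v) in ((215+370/5,160+90/5),(215+370/5,160+120/5)):
    o,dd=ray(S,u,v);M=S['cam_to_world'];print('beaker',(o+dd*d[int(v),int(u)]).round(3))
o,dd=ray(S,215+370/5,160+110/5);print('bkr base',(o-dd*o[2]/dd[2]).round(3))
E
```

```text
tip [0.543  0.2188 0.1432] [ 0.11 -0.09 -0.16  0.01]
mouth [0.475  0.0321 0.017 ] [ 0.41 -0.31 -0.46  0.06]
foot [0.6661 0.0278 0.0321] [ 0.46 -0.32 -0.55  0.11]
peg [0.4786 0.1888 0.0726 0.435 ] [ 0.2  -0.36  0.19  0.05 -0.17  0.05  0.35] [0.64124676 0.29798155 0.7071    ]
0.19178090397795486 [-0.99666765  0.02251343 -0.07840118] 178.7059826692032
[0.4744 0.0326 0.0135]
[0.4741 0.034  0.024 ]
[0.6541 0.029  0.026 ]
[[-0.897  0.442 -0.001]
 [ 0.442  0.897 -0.002]
 [ 0.    -0.002 -1.   ]]
beaker [0.712 0.184 0.034]
beaker [0.709 0.182 0.019]
bkr base [0.74  0.201 0.   ]
```

send_rows(
  rows=[
    [8.5, [-4, -2.95, 0], 0],
    [8.5, [-4, -2.95, 0], 0],
    [8.5, [-4, -2.95, 0], 0],
    [8.5, [-4, -2.95, 0], 0],
    [8.5, [-4, -2.95, 0], 0],
    [8.5, [-4, -2.95, 0], 0],
    [8.5, [-4, -2.95, 0], 0],
    [8.5, [-4, -2.95, 0], 0],
    [8.5, [-4, -2.95, 0], 0],
    [8.5, [-4, -2.95, 0], 0],
  ],
  newtons=30,
)

```text
t: 1.35
tool_pos: [0.5049, 0.1176, 0.2309]
tool_rot: [-0.713, -3.059, 0.0]
contact_force: [0.6, 0.6, 1.0]
opening: 0.0852
grip_force: 0.0
```

send_rows(
  rows=[
    [8.5, [-4, -2.95, 0], 0],
    [8.5, [-4, -2.95, 0], 0],
    [8.5, [0, 0, 2], -8.3],
    [8.5, [0, 0, 2], -8.3],
    [8.5, [0, 0, 2], -8.3],
    [8.5, [0, 0, 2], 0],
    [8.5, [0, 0, 0], 0],
  ],
)

```text
t: 2.22
tool_pos: [0.5487, 0.0311, 0.1487]
tool_rot: [-0.039, -3.137, -0.0]
contact_force: [-0.9, -0.4, 0.2]
opening: 0.0849
grip_force: 0.0
```

```bash
cat >> h.py <<'E'
def togo(ctrl,pos,az):
    "shift (cm, tool axes now) and turn (deg) to reach TCP pos with tool y at azimuth az deg"
    o=ctrl.get_obs();M=R.from_rotvec(o['tool_rot']).as_matrix();d=M.T@(np.array(pos)-o['tool_pos'])*100
    a=np.degrees(np.arctan2(M[1,1],M[0,1]));print('t',round(o['t'],2),'tcp',o['tool_pos'].round(4),'z',M[:,2].round(3),'yaz',a.round(2),'F',np.round(o['contact_force'],1),'open',round(o['opening'],4),'grip',o['grip_force'],'shift',d.round(2),'turn',round(-(az-a),1))
E
python3 - <<'E'
from h import *
from station import ctrl
import cv2
togo(ctrl,[.5498,.0304,.008],88.7)
d=ctrl.get_image('wrist');np.savez('w1.npz',**d);cv2.imwrite('pics/w1.png',np.clip(d['frame'][:,:,::-1]*1.5,0,255).astype(np.uint8))
f=lambda X:proj(d,X).round(0)
print('pred mouth',f([.475,.0321,.0135]),'foot',f([.6661,.0278,.027]),'tcp',f([.5498,.0304,.0187]),d['cam_to_world'].round(3).tolist())
E
```

```text
t 2.23 tcp [0.5487 0.0311 0.1487] z [-0.005  0.    -1.   ] yaz 88.56 F [-0.9 -0.4  0.2] open 0.0849 grip 0.0 shift [-0.18 -0.07 14.07] turn -0.1
pred mouth [254. 101.] foot [255. 305.] tcp [254. 187.] [[0.025, 0.967, 0.253, 0.483], [1.0, -0.025, -0.006, 0.032], [0.0, 0.253, -0.967, 0.29], [0.0, 0.0, 0.0, 1.0]]
```

View pics/w1.png

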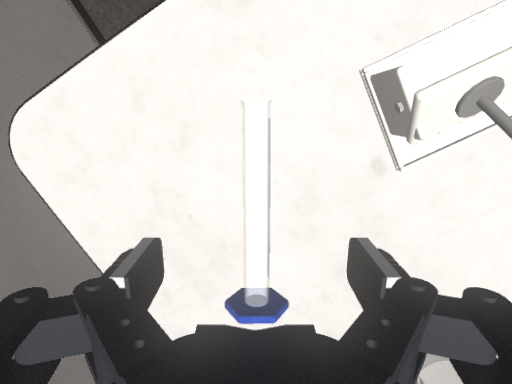

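The wrist view shows the mouth at (256,101) and the foot at (257,303), within 2 px of my prediction. I'll go down and grip.

send_rows(
  rows=[
    [8.5, [-0.1, 0, 4], 0],
    [8.5, [-0.1, 0, 4], 0],
    [8.5, [0, 0, 3.5], 0],
    [8.5, [0, 0, 2.5], 0],
    [8.5, [0, 0, 0], 0],
    [2, [0, 0, 0], 0],
    [2, [0, 0, 0], 0],
    [2, [0, 0, 0], 0],
    [2, [0, 0, 0], 0],
    [2, [0, 0, 0], 0],
  ],
  newtons=30,
)

```text
t: 3.52
tool_pos: [0.5531, 0.0309, 0.0124]
tool_rot: [0.036, 3.14, 0.0]
contact_force: [-1.4, 0.5, 5.9]
opening: 0.0245
grip_force: 31.6
```

```bash
python3 - <<'E'
from h import *
from station import ctrl
togo(ctrl,[.5498,.0304,.008],88.7)
d=dict(np.load('w1.npz'))
for z in (0,.1):print(proj(d,np.array([.4786,.1888,.0726])+z*np.array([.641,.298,.707])))
E
```

```text
t 3.52 tcp [0.5531 0.0309 0.0124] z [ 0.002 -0.    -1.   ] yaz 88.68 F [-1.4  0.5  5.9] open 0.0245 grip 31.59698390867561 shift [ 0.33 -0.06  0.44] turn -0.0
[482.26224038  99.03495738]
[609.57864927 221.02742119]
```

```bash
python3 - <<'E'
from h import *
from station import ctrl
import cv2
d=ctrl.get_image('wrist')['frame'];s=ctrl.get_image('side');np.savez('s2.npz',**s)
p=proj(s,[.55,.03,.02]).astype(int);print(p)
c=s['frame'][p[1]-45:p[1]+55,p[0]-50:p[0]+50]
im=np.hstack([d[150:384,106:406],cv2.resize(c,(234,234),interpolation=cv2.INTER_CUBIC)])
cv2.imwrite('pics/g2.png',cv2.resize(np.clip(im[:,:,::-1]*1.6,0,255).astype(np.uint8),None,fx=1.49,fy=1.49))
E
```

```text
[309 243]
```

View pics/g2.png

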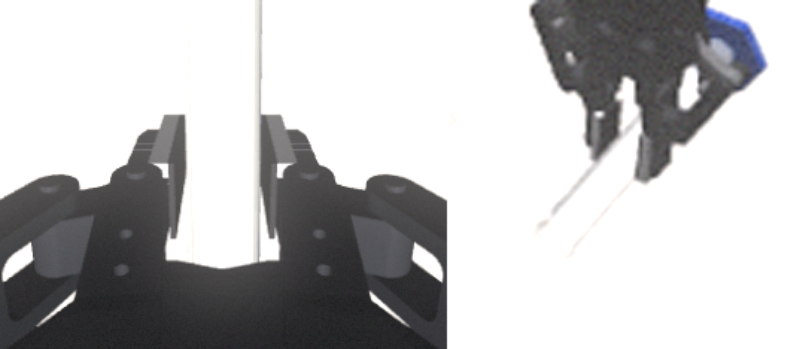

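send_rows(
  rows=[
    [6, [0.3, 0, 0], 0],
    [6, [0, 0, 0.6], 0],
    [6, [0, 0, 0], 0],
  ],
  newtons=30,
)

```text
t: 4.0
tool_pos: [0.5482, 0.031, 0.004]
tool_rot: [-0.037, -3.139, -0.0]
contact_force: [-0.7, -0.2, 0.9]
opening: 0.0603
grip_force: 0.0
```

send_rows(
  rows=[
    [2, [0, 0, 0], 0],
    [2, [0, 0, 0], 0],
    [2, [0, 0, 0], 0],
    [2, [0, 0, 0], 0],
    [2, [0, 0, 0], 0],
  ],
  newtons=30,
)

```text
t: 4.62
tool_pos: [0.5495, 0.031, 0.0054]
tool_rot: [0.036, 3.141, 0.0]
contact_force: [0.2, 0.6, -0.3]
opening: 0.0249
grip_force: 30.3
```

send_rows(
  rows=[
    [2, [0, 0, -2.5], 0],
    [2, [0, 0, -4.5], 0],
    [2, [0, 0, -4.5], 0],
    [2, [0, 0, -4.5], -6.5],
    [2, [0, 0, -2], -6.5],
    [2, [0, 0, 0], -6.5],
    [2, [0, 0, 0], -6.7],
    [2, [0, 0, 0], 0],
  ],
)

```text
t: 5.62
tool_pos: [0.5491, 0.0309, 0.185]
tool_rot: [0.674, -3.068, -0.0]
contact_force: [0.4, -0.1, -1.1]
opening: 0.0245
grip_force: 30.1
```

```bash
python3 - <<'E'
from h import *
from station import ctrl
togo(ctrl,[.6357,.2618,.1635],114.9)
E
```

```text
t 5.62 tcp [0.5491 0.0309 0.185 ] z [-0.001 -0.    -1.   ] yaz 114.79 F [ 0.4 -0.1 -1.1] open 0.0245 grip 30.129871778190136 shift [-17.55  17.33   2.14] turn -0.1
```

send_rows(
  rows=[
    [2, [-3.5, 3.45, 0], 0],
    [2, [-3.5, 3.45, 0], 0],
    [2, [-3.5, 3.45, 0], 0],
    [2, [-3.5, 3.45, 0], 0],
    [2, [-3.55, 3.5, 0], 0],
    [2, [0, 0, 2.1], 0],
    [2, [0, 0, 0], 0],
  ],
)

```text
t: 6.5
tool_pos: [0.6338, 0.2609, 0.1605]
tool_rot: [0.674, -3.062, 0.001]
contact_force: [-0.8, 0.4, -1.6]
opening: 0.0246
grip_force: 30.1
```

```bash
python3 - <<'E'
from h import *
from station import ctrl
import cv2
togo(ctrl,[.6357,.2618,.1635],114.9)
w=ctrl.get_image('wrist');s=ctrl.get_image('side')
o=ctrl.get_obs();u=np.array([.907,.4206,0]);a=-np.cos(np.radians(4))*u-[0,0,np.sin(np.radians(4))]
M=o['tool_pos']+[0,0,.0133]+.0745*a
P=np.array([.5427,.2186,.1433])
for n,d in(('w',w),('s',s)): print(n,'mouth',proj(d,M).round(1),'tip',proj(d,P).round(1),'rt',proj(d,P-.1*np.array([.641,.298,.707])).round(1),'foot',proj(d,M-.195*a).round(1))
np.savez('w3.npz',**w);np.savez('s3.npz',**s)
p=proj(s,M).astype(int);print('crop0',p-[65,50])
c=cv2.resize(s['frame'][p[1]-50:p[1]+50,p[0]-65:p[0]+65],(400,308),interpolation=cv2.INTER_CUBIC)
v=np.vstack([w['frame'][:300],]);v=cv2.resize(v,(400,308*300//308)); 
im=np.vstack([c,v]);print(im.shape)
cv2.imwrite('pics/i3.png',np.clip(im[:,:,::-1]*1.4,0,255).astype(np.uint8)[:600])
E
```

```text
t 6.5 tcp [0.6338 0.2609 0.1605] z [-0.006 -0.002 -1.   ] yaz 114.82 F [-0.8  0.4 -1.6] open 0.0246 grip 30.1369537319988 shift [-0.21 -0.   -0.3 ] turn -0.1
w mouth [252.2  90.4] tip [254.2  34.3] rt [254.1 -57. ] foot [253.3 474.9]
s mouth [236.1 148.2] tip [233.2 166.3] rt [226.4 213.5] foot [254.2 103. ]
crop0 [171  98]
(608, 400, 3)
```

View pics/i3.png

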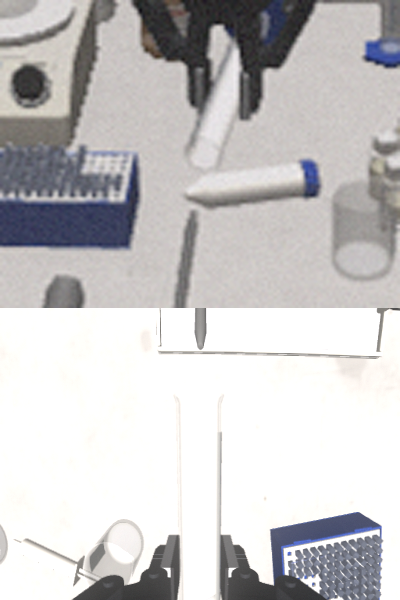

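Side view: mouth at (237.6,149), peg tip at (233.7,167). Both are within 2 px of my model, and the wrist view shows them in line laterally. Next I'll plan the threading, pivoting the tube in the pads against the peg, since the hand can't tilt.

```bash
cat >> h.py <<'E'
U3=np.array([.907,.4206,0]);P=np.array([.5427,.2186,.1433])+.001*U3
def tcp(M2,p,s=.0745,dz=.0133):
    "M2: mouth (h,z) relative to the peg tip"
    G=np.array(M2)+s*np.array([np.cos(p),np.sin(p)]);return P+U3*G[0]+[0,0,G[1]-dz]
def contact(e,p):
    c=np.sqrt(.5);return np.array([-e*c+.004*c,-e*c-.004*c])-.0095*np.array([np.sin(p),-np.cos(p)])
E
python3 - <<'E'
from h import *
from station import ctrl
o=ctrl.get_obs();A=np.array([-1,0]);cur=o['tool_pos'];togo(ctrl,cur,114.9)
r=np.radians;c=.7071
W=[('pre',tcp(np.array([c,c])*.015,r(4))),('in10',tcp(np.array([c,c])*-.010,r(4)))]
W+=[(f'p{p}',tcp(contact(.014,r(p)),r(p))) for p in (4,8,12,16,20,24,28,32,36,40,45)]
W+=[(f'slide{d}',tcp(contact(d,r(45)),r(45))) for d in (.05,.1)]
for n,w in W:
    d=(w-cur)*100;print(n,w.round(4),'shift x %.2f y %.2f z %.2f'%(-d@U3,d@[-.4206,.907,0],-d[2]));cur=w
E
```

```text
t 6.6 tcp [0.6351 0.2605 0.1633] z [-0.002 -0.001 -1.   ] yaz 114.77 F [ 0.1 -0.8 -0.1] open 0.0246 grip 30.141128199175 shift [0. 0. 0.] turn -0.1
pre [0.6206 0.2547 0.1458] shift x 1.56 y 0.08 z 1.74
in10 [0.6046 0.2473 0.1281] shift x 1.77 y -0.00 z 1.77
p4 [0.604  0.247  0.1319] shift x 0.07 y 0.00 z -0.38
p8 [0.6029 0.2465 0.137 ] shift x 0.12 y -0.00 z -0.51
p12 [0.6015 0.2459 0.1421] shift x 0.16 y 0.00 z -0.50
p16 [0.5998 0.2451 0.1469] shift x 0.19 y -0.00 z -0.49
p20 [0.5977 0.2441 0.1517] shift x 0.22 y 0.00 z -0.47
p24 [0.5954 0.243  0.1563] shift x 0.26 y 0.00 z -0.46
p28 [0.5928 0.2418 0.1606] shift x 0.29 y -0.00 z -0.44
p32 [0.5899 0.2405 0.1648] shift x 0.32 y 0.00 z -0.42
p36 [0.5868 0.239  0.1687] shift x 0.35 y -0.00 z -0.39
p40 [0.5834 0.2375 0.1724] shift x 0.37 y 0.00 z -0.37
p45 [0.5789 0.2354 0.1767] shift x 0.50 y 0.00 z -0.42
slide0.05 [0.5558 0.2247 0.1512] shift x 2.54 y -0.00 z 2.55
slide0.1 [0.5237 0.2098 0.1159] shift x 3.53 y 0.00 z 3.54
```

send_rows(
  rows=[
    [2, [0.8, 0.04, 0.9], 0],
    [2, [0.75, 0.04, 0.85], 0],
    [2, [0.6, 0, 0.6], 0],
    [2, [0.6, 0, 0.6], 0],
    [2, [0.55, 0, 0.55], 0],
    [2, [0, 0, 0], 0],
  ],
  newtons=20,
)

```text
t: 7.35
tool_pos: [0.6048, 0.2484, 0.1286]
tool_rot: [0.676, -3.067, 0.0]
contact_force: [0.8, 0.4, -1.1]
opening: 0.0246
grip_force: 30.1
```

```bash
cat > look.py <<'E'
import sys
from h import *
from station import ctrl
import cv2
togo(ctrl,eval(sys.argv[2]),114.9)
w=ctrl.get_image('wrist');s=ctrl.get_image('side')
x,y=166,90
c=cv2.resize(s['frame'][y:y+130,x:x+130],(400,400),interpolation=cv2.INTER_CUBIC)
im=np.hstack([c,cv2.resize(w['frame'][0:384,64:448],(400,400))])
cv2.imwrite(sys.argv[1],np.clip(im[:,:,::-1]*1.3,0,255).astype(np.uint8))
E
python3 look.py pics/i4.png '[.6046,.2473,.1281]'
```

```text
t 7.35 tcp [0.6048 0.2484 0.1286] z [-0.001 -0.    -1.   ] yaz 114.87 F [ 0.8  0.4 -1.1] open 0.0246 grip 30.137696228921413 shift [ 0.07 -0.09  0.05] turn -0.0
```

View pics/i4.png

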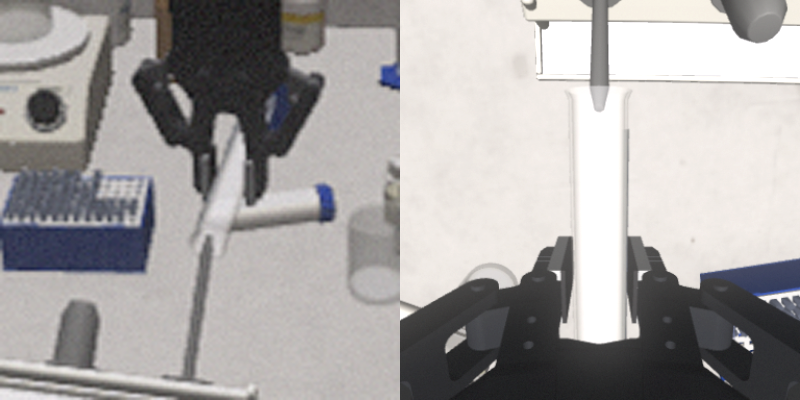

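The peg tip at (599,108) shows through the glass, inside the mouth. Now I'll pivot the tube by raising the hand around the peg.

send_rows(
  rows=[
    [2, [0.15, -0.05, -0.38], 0],
    [2, [0.12, 0, -0.5], 0],
    [2, [0.16, 0, -0.5], 0],
    [2, [0.19, 0, -0.49], 0],
    [2, [0.22, 0, -0.47], 0],
    [2, [0, 0, 0], 0],
  ],
  newtons=20,
)

```text
t: 8.2
tool_pos: [0.5985, 0.2448, 0.1536]
tool_rot: [-0.676, 3.066, 0.001]
contact_force: [2.6, 2.1, -3.4]
opening: 0.025
grip_force: 30.4
```

send_rows(
  rows=[
    [2, [0.26, 0, -0.46], 0],
    [2, [0.29, 0, -0.44], 0],
    [2, [0.32, 0, -0.42], 0],
    [2, [0.35, 0, -0.39], 0],
    [2, [0.37, 0, -0.37], 0],
    [2, [0, 0, 0], 0],
  ],
)

```text
t: 8.95
tool_pos: [0.5835, 0.2379, 0.174]
tool_rot: [-0.676, 3.068, 0.001]
contact_force: [1.4, 1.2, -3.4]
opening: 0.0247
grip_force: 31.9
```

```bash
python3 look.py pics/i5.png '[.5834,.2375,.1724]'
```

```text
t 8.95 tcp [0.5835 0.2379 0.174 ] z [ 0.  0. -1.] yaz 114.87 F [ 1.4  1.2 -3.4] open 0.0247 grip 31.932121636345983 shift [ 0.03 -0.04  0.16] turn -0.0
```

View pics/i5.png

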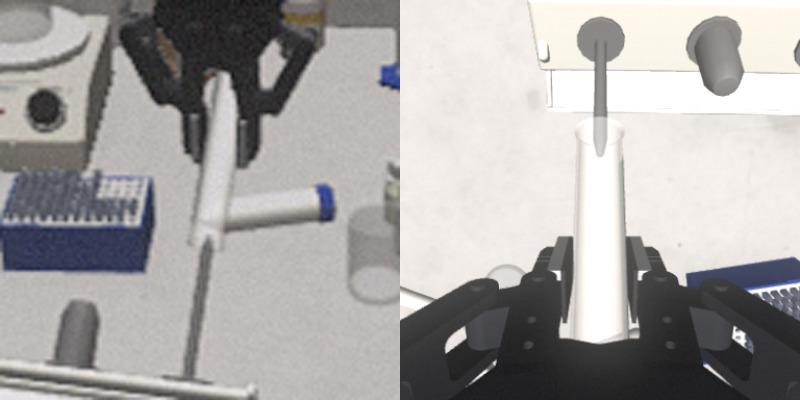

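Pivoting works: the tube now hangs steeply and the peg tip at (600,150) is inside the bore. I'll finish the turn and start sliding it down the peg.

send_rows(
  rows=[
    [2, [0.5, -0.03, -0.35], 0],
    [2, [0.3, 0, 0.3], 0],
    [2, [0.6, 0, 0.6], 0],
    [2, [0.6, 0, 0.6], 0],
    [2, [0.6, 0, 0.6], 0],
    [2, [0, 0, 0], 0],
  ],
)

```text
t: 9.8
tool_pos: [0.5597, 0.2269, 0.1557]
tool_rot: [0.676, -3.068, -0.001]
contact_force: [2.6, 3.0, -5.2]
opening: 0.0244
grip_force: 32.1
```

send_rows(
  rows=[
    [2, [0.6, -0.02, 0.6], 0],
    [2, [0.6, 0, 0.6], 0],
    [2, [0.6, 0, 0.6], 0],
    [2, [0.6, 0, 0.6], 0],
    [2, [0.6, 0, 0.6], 0],
    [2, [0, 0, 0], 0],
  ],
)

```text
t: 10.55
tool_pos: [0.533, 0.2142, 0.126]
tool_rot: [-0.676, 3.067, 0.001]
contact_force: [2.4, 4.9, -5.9]
opening: 0.0247
grip_force: 32.0
```

```bash
python3 look.py pics/i6.png '[.5237,.2098,.1159]'
```

```text
t 10.55 tcp [0.533  0.2142 0.126 ] z [ 0.     0.001 -1.   ] yaz 114.86 F [ 2.4  4.9 -5.9] open 0.0247 grip 32.02015476766974 shift [ 1.03 -0.    1.01] turn -0.0
```

View pics/i6.png

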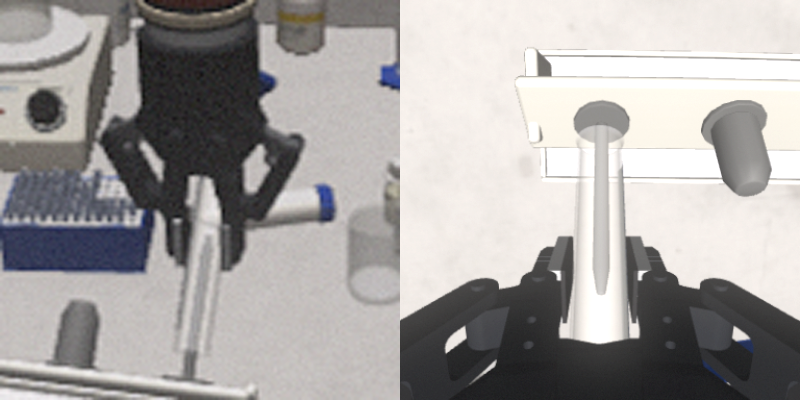

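The peg is deep in the bore with its tip at (600,285), and the rim is about 14 mm from the collar. I'll push it home.

send_rows(
  rows=[
    [2, [0.5, 0.05, 0.5], 0],
    [2, [0.4, 0.05, 0.4], 0],
    [2, [0.2, 0, 0.2], 0],
    [2, [0.2, 0, 0.2], 0],
    [2, [0, 0, 0], 0],
  ],
)

```text
t: 11.28
tool_pos: [0.5213, 0.2096, 0.1135]
tool_rot: [-0.676, 3.067, 0.001]
contact_force: [2.5, 3.2, -3.7]
opening: 0.0246
grip_force: 32.2
```

send_rows(
  rows=[
    [2, [0.15, 0.05, 0.15], 0],
    [2, [0.15, 0, 0.15], 0],
    [2, [0, 0, 0], 0],
  ],
)

```text
t: 11.65
tool_pos: [0.5212, 0.2095, 0.1135]
tool_rot: [-0.674, 3.06, 0.001]
contact_force: [7.5, 4.6, 2.4]
opening: 0.0246
grip_force: 32.8
```

Axial force rose to about 8 N with no further travel, so the rim is on the collar. I'll lower the tube onto the peg and release it.

send_rows(
  rows=[
    [2, [-0.25, 0, 0.35], 0],
    [2, [-0.25, 0, 0.35], 0],
    [2, [0, 0, 0], 0],
  ],
)

```text
t: 12.02
tool_pos: [0.5264, 0.2118, 0.1082]
tool_rot: [-0.675, 3.059, 0.001]
contact_force: [4.1, 4.7, 9.1]
opening: 0.0247
grip_force: 33.5
```

send_rows(
  rows=[
    [3.2, [0, 0, 0], 0],
    [5, [0, 0, 0], 0],
    [8.5, [0, 0, 0], 0],
    [8.5, [0, 0, 0], 0],
    [8.5, [0, 0, 0], 0],
    [8.5, [0, 0, 0], 0],
  ],
)

```text
t: 12.78
tool_pos: [0.5224, 0.2106, 0.1029]
tool_rot: [0.676, -3.068, 0.0]
contact_force: [0.2, 0.3, 1.0]
opening: 0.0846
grip_force: 0.0
```

send_rows(
  rows=[
    [8.5, [0, 0, -2], 0],
    [8.5, [0, 0, -3], 0],
    [8.5, [0, 0, -4], 0],
    [8.5, [0, 0, -4], 0],
    [8.5, [0, 0, -4], 0],
    [8.5, [0, 0, -3], 0],
    [8.5, [0, 0, 0], 0],
  ],
)

```text
t: 13.65
tool_pos: [0.524, 0.211, 0.3083]
tool_rot: [-0.675, 3.06, 0.0]
contact_force: [-0.2, -0.1, -0.5]
opening: 0.0848
grip_force: 0.0
```

```bash
python3 look.py pics/i7.png '[.5237,.2098,.1159]'
```

```text
t 13.65 tcp [0.524  0.211  0.3083] z [ 0.008  0.002 -1.   ] yaz 114.87 F [-0.2 -0.1 -0.5] open 0.0848 grip 0.0 shift [ 0.23 -0.07 19.24] turn -0.0
```

View pics/i7.png

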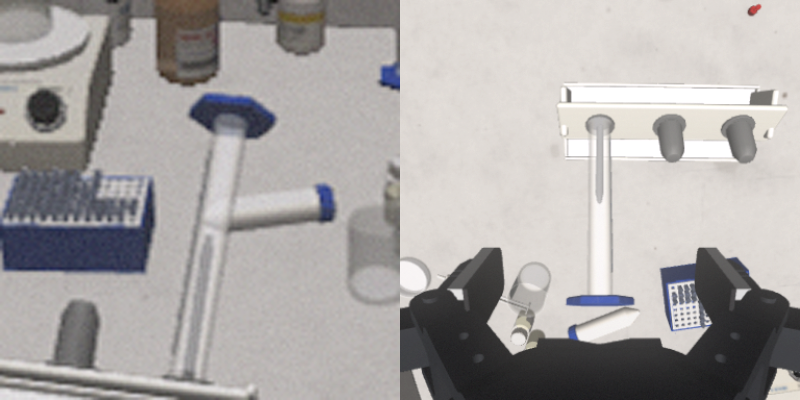

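```bash
python3 - <<'E'
from h import *
S=dict(np.load('s3.npz'));z=np.array([.641,.298,.707]);r=np.array([.4786,.1888,.0726])
n=np.array([.641,.298,-.707])*.0055
for k in (.18,.188,.195,.205):print(k,((proj(S,r+k*z+n)-[166,90])*3.077).round(0))
E
```

```text
0.18 [224. 124.]
0.188 [226. 113.]
0.195 [227. 103.]
0.205 [229.  89.]
```

The foot's tube-side face shows at about (232,116), against (226,113) predicted for fully home, so the cylinder is seated.

```bash
python3 -c "
from station import ctrl
print(ctrl.finish_job())"
```

```text
the job is handed in; nothing more can be done
None
```

The measuring cylinder is mouth down on the slim peg with its rim at the collar, released with the hand clear; the beaker was not touched, and the job was handed in at about 14 s, with no verdict shown.

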